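# Tools back on their boards

## Task

Clear up the plane maker's bench: put the wooden plane, the red-handled chisel, the blue wax tin and the try square away, each lying flat between the dowel pins of the pale green board that carries its own black outline. Lay the chisel and the try square to match their outlines, blade over blade; the plane may point either way. Leave the amber oil bottle and the yellow-capped jar standing where they are.

Things in the scene. Friction and masses are not known exactly. Their poses are not given: they have to be found in the camera images.
- plane: wooden block plane lying on its sole: dark wood body 120 (x) x 48 (y) x 32 mm high; a steel iron and a pale wedge, at most 34 mm wide, stand up to 51 mm high near the middle. Origin: centre of the underside; x along its length, z up. 0.24 to 0.42 kg. Grip across the 48 mm width (along y) at the origin, on the flat wooden sides.
- chisel: short chisel lying flat: red handle 24 x 24 mm in section from x = -60 to +16 mm, brass ferrule, steel blade 14 wide, 4 thick out to x = +85 mm, 10 mm above what it lies on. Origin: near its balance point, on the centre line, level with the handle's underside; +x to the blade's tip, z up. About 0.1 kg. Grip across the handle (along y) at the origin.
- tin: round blue wax tin standing upright, 54 mm across, 36 mm high, aluminium lid with a blue disc. Origin: centre of the underside, z up. About 0.13 kg. Any yaw will do.
- square: L-shaped try square lying flat, 0.11 kg. Dark wood stock with brass edge 22 (x) x 100 (y) x 24 mm high, centred at x = -25, y = 0. Steel blade 4 thick, 26 wide, y = 24 to 50, out to x = +66 mm, underside 10 mm up. Origin: in the space inside the L, level with the stock's underside; +x is where the blade points, z up. Grip the stock (along x) at x = -25, y = -8 mm.
- plane_pad: fixed pale green board 158 (x) x 86 (y) x 5 mm with a black rectangle 120 x 48 mm, the plane's outline. Origin: centre of its underside; the plane's origin belongs right over it, 5 mm up; x along the plane's length, either way. Pale dowel pins 8 mm across stand 6 mm above its face, about 9 mm clear of the tool, at x = +-73, y = +-16 and x = +-55, y = +-37 mm.
- chisel_pad: fixed pale green board 184 (x) x 64 (y) x 5 mm with the chisel's black outline: handle 24 mm wide to -x, blade 14 mm wide to +x. Origin: centre of its underside; the chisel's origin belongs at x = -15, y = 0, 5 mm up, same x direction. Pale dowel pins 8 mm across stand 6 mm above its face, about 9 mm clear of the tool, at x = -88 and +83, y = 0; x = -69, y = +-25; x = 66, y = +-20 mm.
- tin_pad: fixed pale green board 96 x 96 x 5 mm with a black disc 54 mm across. Origin: centre of its underside; the tin's origin belongs right over it, 5 mm up. Pale dowel pins 8 mm across stand 6 mm above its face, about 9 mm clear of the tool, at x = +-28, y = +-28 mm.
- square_pad: fixed pale green board 140 (x) x 136 (y) x 5 mm with the square's black L: stock at x = -40, blade at y = 37 out to x = 51 mm. Origin: centre of its underside; the square's origin belongs at x = -15, y = 0, 5 mm up, same x and y. Pale dowel pins 8 mm across stand 6 mm above its face, about 9 mm clear of the tool, at x = -64, y = +-44; x = -40, y = +-63; x = 64, y = 37; x = 40, y = 63 mm.
- oil: loose amber glass oil bottle with black cap, 32 mm across, 55 mm high, standing among the tools; leave it. Origin: centre of the underside.
- jar: loose small clear jar with yellow cap, 38 mm across, 42 mm high, standing among the tools; leave it. Origin: centre of the underside.
There are look-alikes about, which are no part of the job. What is shaped like the square_pad but pink or turquoise is not meant.

How it is judged (in metres and radians):
At the end, for the whole second after the job is handed in: Each tool lies flat and at rest on its own board, within 15 mm (plane, tin) or 12 mm along each board axis (chisel, square) of its place, not up on a pin, turned within 0.2 rad of its outline (tin: any yaw), chisel and square blade over blade; oil bottle and jar not shifted over 25 mm (z of plane in the frame of plane_pad between 0.002 and 0.008 m and angle between each of plane, chisel, tin, square's own z axis and vertical below 0.07 rad and linear speed of each of plane, chisel, tin, square below 0.02 m/s and angle between the x axis of plane and the x axis of plane_pad, either way round below 0.2 rad and horizontal distance between plane and plane_pad below 0.015 m and z of chisel in the frame of chisel_pad between 0.002 and 0.008 m and angle between the x axis of chisel and the x axis of chisel_pad, either way round below 0.2 rad and x of chisel in the frame of chisel_pad between -0.027 and -0.003 m and y of chisel in the frame of chisel_pad between -0.012 and 0.012 m and x of chisel_pad in the frame of chisel above 0.001 m and z of tin in the frame of tin_pad between 0.002 and 0.008 m and horizontal distance between tin and tin_pad below 0.015 m and z of square in the frame of square_pad between 0.002 and 0.008 m and angle between the x axis of square and the x axis of square_pad, either way round below 0.2 rad and x of square in the frame of square_pad between -0.027 and -0.003 m and y of square in the frame of square_pad between -0.012 and 0.012 m and x of square_pad in the frame of square above 0.001 m); the robot touches nothing.
It fails at once if the oil bottle is shifted by more than 25 mm or tipped (distance of oil from where it was at the start of the episode above 0.025 m or angle between oil's own z axis and vertical above 0.3 rad).
It fails at once if the jar is shifted by more than 25 mm or tipped (distance of jar from where it was at the start of the episode above 0.025 m or angle between jar's own z axis and vertical above 0.3 rad).
It also fails if it takes over 102 s, if anything falls off the work surface, if the arm or the gripper's body presses on something with over 40 N, if the wrist force passes 120 N, or if a joint passes its speed limit or range.

## Robot

A 6-joint arm with a two-finger parallel gripper is mounted at the origin on the work surface. World frame = base frame: x ahead of the robot, y to its left, z up, the work surface at z = 0. Lengths are in m, angles in degrees, forces in N, time in s.
With the tool pointing down it reaches from about 0.4 to 0.825 m from the base axis. Payload 7 kg.
Tool frame: the origin (TCP) lies between the finger pads; the fingertips stand 25 mm ahead of it and the grasp point (between the pads) lies 6 mm ahead of it; z points along the fingers, y is the line along which they close (so a half turn about z gives the same grasp; the last joint's range is limited). The gripper opens to 88 mm and grips with 3 to 60 N. Pads are 19 mm wide; open, the fingers measure 130 mm over their backs; the gripper's body (78 mm by 193 mm) begins 47 mm behind the grasp point.
Start: joints at [87.324, 20.546, 0.682, 0, -70.136, -16.507], TCP at [0.222, 0.637, 0.252] pointing down, gripper open.
Joint ranges: [-176.03, 176.03], [-82.01, 121.73], [-58.28, 71.71], [-173.87, 95.51], [-174.79, -0.11], [-173.66, 173.66]. Speed limits (degrees/s): [136.94, 136.94, 172.46, 180, 180, 180].

## Interface

Orientations are given as [roll, pitch, yaw] about the fixed x, y, z axes, in that order (R = Rz(yaw) Ry(pitch) Rx(roll)).
In Python, from plant import status, optics, job gives the robot as it stands. The module is installed in compiled form; this text tells all that it offers.
- The arm moves only by the tool run_rows, called after ">>>" by a JSON object that holds its "name" and its "arguments". Schema: {"type":"object","properties":{"offsets":{"type":"string"},"only":{"type":"string"},"quiet":{"type":"boolean"},"lines":{"type":"string"}},"required":["offsets"],"additionalProperties":false}. offsets is a string of 1 to 8 rows, parted by semicolons, with the numbers parted by commas; each row has 5 numbers: dx, dy, dz in m, then a turn about the tool's z in degrees, then the finger opening in m; each row is the pose to reach, as a shift and turn from the pose commanded when the call began, along the tool's axes at that moment; what a row does not reach only later rows make up. A row lasts 1/8 s, in which the tool goes at most 0.0625 m and 10.7 degrees, less where a joint would pass 70% of its speed; a pose out of reach is approached as far as the arm can. The fingers move at their own pace and stop on an object; the grip force is fixed at half the most. Time passes only in rows, so rows that do not move let the fingers close. The tool returns the time, the measured TCP pose, the force, the opening and the grip force at its end. only (a regular expression) keeps the lines of the reply that match it, lines (a string "A,B") keeps lines A to B, and quiet returns only ok. Input that does not fit is refused with a message, and nothing moves.
- status.get_obs(): the state, without advancing time (a new reading comes with each control period).
- optics.snapshot(name): name is "side" or "top"; returns a dict with "frame" (420x560x3 uint8, red, green, blue), "z_map" (420x560 float32, m along the optical axis (not along the pixel's ray), 0 where there is no reading), "fovy" (degrees; the focal length in pixels is half the picture's height over the tangent of half this angle, whatever the lens; pixels are square), "cx", "cy" (the principal point, pixels), "R" (3x3) and "t" (3): a world point X has camera coordinates R X + t. Camera axes: x right, y down, z forward; pixel columns grow to the right and rows downward; lengths in m; the calibration is good to about 2 mm. A picture is of the moment at which its call begins.
- job.close_job(): hands the job in; it is judged then, once.
The state is a dict: "clock": time; "joint_pos": joint angles; "qvel": joint speeds; "tau": joint torques, N m; "tool_pos": TCP position; "orientation": TCP orientation; "force": force on the tool from outside, world axes, zero at the start; "moment": the same for the moment, N m; "opening": finger opening in m; "gripper_force": force on a finger pad.
Only numpy, scipy, OpenCV 4.12 (cv2) and the standard library are available. Lean on these libraries where they do the work, as an engineer would, in place of code of your own. Each camera call takes 0.05 s, during which the arm holds its last target. There are 200 camera calls.

## Working session

There is one attempt and no reset: what is moved stays moved. The work goes in short steps, Python scripts to look and compute and a tool call to move; the robot and the scene stay as the last step left them, time stands still between calls to the robot, and variables do not carry over. Pictures are saved under pics/ and viewed, at most 14 in all, crops included, and the job is handed in when it is done.

```bash
mkdir -p pics
```

Create h.py:
```python
import numpy as np, cv2
from plant import status, optics, job
def save(n,s): cv2.imwrite(f'pics/{n}.png',s['frame'][:,:,::-1])
def f(s): return 0.5*s['frame'].shape[0]/np.tan(np.radians(s['fovy'])/2)
def ray(s,u,v,z):
    R=np.array(s['R']);t=np.array(s['t']);c=-R.T@t
    d=R.T@np.array([(u-s['cx'])/f(s),(v-s['cy'])/f(s),1.]);return c+d*(z-c[2])/d[2]
def cloud(s):
    R=np.array(s['R']);t=np.array(s['t']);d=s['z_map']
    v,u=np.mgrid[:d.shape[0],:d.shape[1]]
    P=np.stack([(u-s['cx'])/f(s)*d,(v-s['cy'])/f(s)*d,d],-1)
    return (P-t)@R
```

Run:
```python
from h import *
import pickle
for n in('top','side'):
    s=optics.snapshot(n);save(n+'0',s);pickle.dump(s,open(n+'0.pkl','wb'));print(n,s['fovy'],s['cx'],s['cy'],np.array(s['R']).round(3).tolist(),s['t'])
print(status.get_obs())
```

```text
top 47.248197840051695 274.517711265347 217.84036704391093 [[-0.007, -1.0, -0.013], [-0.987, 0.009, -0.159], [0.159, 0.012, -0.987]] [0.10780773 0.44287385 1.58400317]
side 43.72521470139358 269.7142912658996 214.84532734249063 [[0.828, -0.56, -0.014], [-0.417, -0.598, -0.684], [0.375, 0.573, -0.729]] [-0.3232274   0.26343779  1.25544633]
{'clock': 0.1, 'joint_pos': array([ 8.73258742e+01,  2.05877081e+01,  6.39829700e-01, -1.71296767e-02,
       -7.01364300e+01, -1.65054305e+01]), 'qvel': array([-0.06500988, -0.02141231,  0.14699421, -0.0099674 , -0.05660318,
        0.02269896]), 'tau': array([-1.73144112e-03, -5.84163666e+01,  2.93753886e+01,  7.01547682e+00,
        1.02155012e-02, -5.13510838e-05]), 'tool_pos': array([0.22166836, 0.63714544, 0.25072014]), 'orientation': array([ 1.79914590e+02, -8.51431829e-03, -1.91853821e+01]), 'force': array([-1.09502152, -0.30282343,  0.84647353]), 'moment': array([-0.01548317,  0.09256214,  0.0016633 ]), 'gripper_force': 0.0, 'opening': 0.08753426886614309}
```

View pics/top0.png

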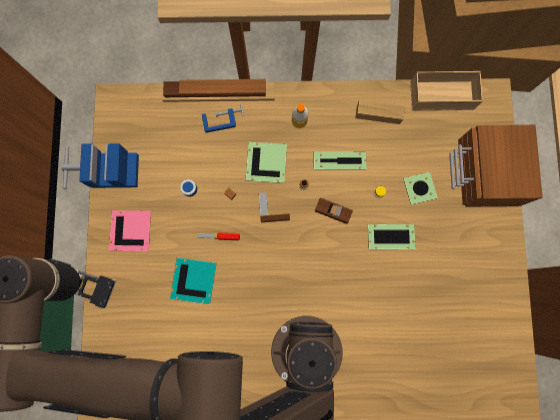

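View pics/side0.png

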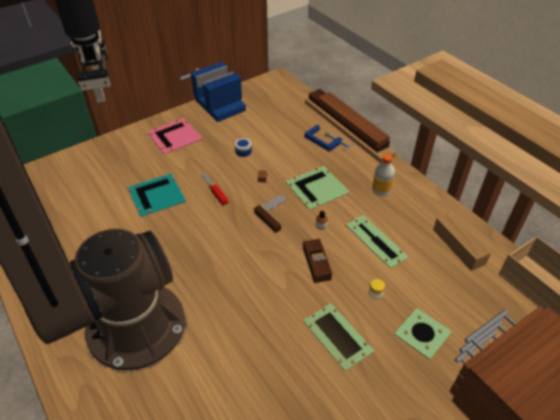

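The top view shows, in pixels: plane (334,210), chisel (220,237), tin (189,187), square (272,208), oil (304,183) and jar (381,191). The boards are plane (391,237), chisel (340,160), tin (420,188) and green square (266,162). The side view agrees with this. Next I'll measure them.

Create meas.py:
```python
from h import *
import pickle,sys
def blobs(s,m,z,roi,amin=15):
    k=np.zeros(m.shape,np.uint8);x0,y0,x1,y1=roi;k[y0:y1,x0:x1]=m[y0:y1,x0:x1]
    n,l,st,c=cv2.connectedComponentsWithStats(k,connectivity=8)
    out=[]
    for i in range(1,n):
        if st[i,4]<amin: continue
        v,u=np.nonzero(l==i); P=np.array([ray(s,a,b,z) for a,b in zip(u,v)])[:,:2].astype(np.float32)
        r=cv2.minAreaRect(P); w=r[1]; b=cv2.boxPoints(r); e=b[1]-b[0] if np.linalg.norm(b[1]-b[0])>np.linalg.norm(b[2]-b[1]) else b[2]-b[1]
        out.append((st[i,4],P.mean(0),np.array(r[0]),sorted(w),np.degrees(np.arctan2(e[1],e[0]))%180))
    return out
def masks(s):
    hsv=cv2.cvtColor(s['frame'],cv2.COLOR_RGB2HSV);h,S,V=[hsv[...,i].astype(int) for i in range(3)]
    return dict(green=(h>38)&(h<75)&(S>50)&(V>110),black=(V<45),red=((h<6)|(h>174))&(S>190)&(V>120),blue=(h>100)&(h<125)&(S>120),yellow=(h>24)&(h<34)&(S>190)&(V>150),
      dark=(V<105)&(V>0)&(S>60),grey=(S<60)&(V>110))
def show(t,L):
    for a,m,c,w,an in L: print(t,a,'mean',m.round(4),'rect',c.round(4),'size',np.round(w,3),'ang %.1f'%an)
if __name__=='__main__':
    s=pickle.load(open('top0.pkl','rb'));M=masks(s)
    show('green',blobs(s,M['green'],.005,(200,130,450,260),100))
    # filled boards
    for n,roi in dict(plane_pad=(360,215,425,260),chisel_pad=(305,143,375,178),tin_pad=(397,165,445,210),square_pad=(240,135,292,188)).items():
        show(n+' black',blobs(s,M['black'],.005,roi))
    show('red',blobs(s,M['red'],.022,(190,225,250,250)))
    show('chisel grey',blobs(s,M['grey'],.012,(190,225,222,250),6))
    show('tin',blobs(s,M['blue'],.036,(175,170,205,205)))
    show('jar',blobs(s,M['yellow'],.042,(365,175,395,205)))
    show('plane',blobs(s,M['dark'],.032,(305,190,362,230)))
    show('sq stock',blobs(s,M['dark'],.024,(250,185,296,228)))
    show('sq blade',blobs(s,M['grey'],.014,(250,185,290,222)))
    show('oil',blobs(s,M['dark'],.055,(295,172,315,195)))
    im=cv2.resize(s['frame'][130:260,180:445,::-1],None,fx=3,fy=3,interpolation=cv2.INTER_CUBIC);cv2.imwrite('pics/crop0.png',im)
```

```bash
python3 meas.py
```

```text
green 1075 mean [0.6513 0.1271] rect [0.6478 0.1335] size [0.133 0.138] ang 175.5
green 644 mean [ 0.6524 -0.1197] rect [ 0.6519 -0.1246] size [0.058 0.179] ang 89.4
green 511 mean [ 0.5493 -0.3994] rect [ 0.5497 -0.3998] size [0.093 0.095] ang 102.8
green 553 mean [ 0.3808 -0.2916] rect [ 0.3809 -0.2921] size [0.079 0.156] ang 89.5
plane_pad black 416 mean [ 0.3809 -0.2927] rect [ 0.3825 -0.2924] size [0.041 0.117] ang 89.5
chisel_pad black 156 mean [ 0.6515 -0.1395] rect [ 0.6518 -0.1279] size [0.014 0.137] ang 89.4
tin_pad black 159 mean [ 0.5493 -0.4004] rect [ 0.5491 -0.4007] size [0.047 0.047] ang 61.5
square_pad black 269 mean [0.6356 0.1548] rect [0.648  0.1335] size [0.097 0.097] ang 85.5
red 138 mean [0.3857 0.2605] rect [0.3851 0.2608] size [0.02  0.072] ang 89.5
chisel grey 63 mean [0.3891 0.34  ] rect [0.3905 0.3421] size [0.014 0.055] ang 89.5
tin 78 mean [0.5544 0.4014] rect [0.5542 0.4018] size [0.03  0.031] ang 134.8
jar 62 mean [ 0.5329 -0.2546] rect [ 0.5332 -0.255 ] size [0.024 0.03 ] ang 89.4
plane 354 mean [ 0.4666 -0.0928] rect [ 0.4675 -0.0946] size [0.049 0.118] ang 67.3
sq stock 169 mean [0.4453 0.103 ] rect [0.4453 0.103 ] size [0.02  0.096] ang 94.3
sq blade 159 mean [0.4981 0.1444] rect [0.4981 0.1442] size [0.025 0.075] ang 4.1
```

View pics/crop0.png

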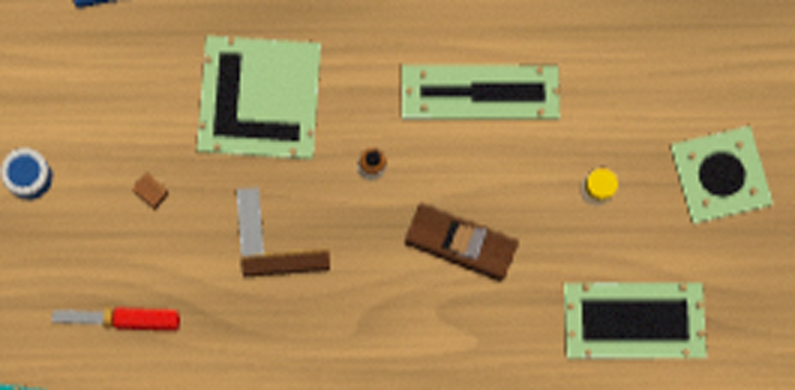

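The crop confirms the orientations. The green pad's L has its stock along the bottom and its blade pointing up on the left, so it has the same handedness as the square (yaw about -4.5°, square about +4°). The chisel and its outline both point the blade to the left (+y). I'll cross-check the positions with depth and the side view.

Run:
```python
from h import *; from meas import *
def rect(P):
    r=cv2.minAreaRect(P[:,:2].astype(np.float32));b=cv2.boxPoints(r);e=max((b[1]-b[0],b[2]-b[1]),key=np.linalg.norm)
    return 'mean',P[:,:2].mean(0).round(4),'rect',np.round(r[0],4),'size',np.round(sorted(r[1]),3),'ang %.1f'%(np.degrees(np.arctan2(e[1],e[0]))%180),len(P),'z %.3f'%np.median(P[:,2])
box=dict(plane=(.40,.53,-.17,-.03,.024,.040),tin=(.50,.61,.35,.46,.028,.045),jar=(.49,.58,-.30,-.21,.03,.05),oil=(.50,.60,-.02,.08,.03,.065),square=(.42,.56,.04,.18,.006,.03),stock=(.41,.47,.04,.18,.017,.03),chisel=(.34,.43,.20,.40,.014,.03),table=(.45,.5,.2,.3,-.02,.02))
for n in('top','side'):
    s=pickle.load(open(n+'0.pkl','rb'));C=cloud(s).reshape(-1,3);C=C[s['z_map'].ravel()>0]
    for k,b in box.items():
        P=C[(C[:,0]>b[0])&(C[:,0]<b[1])&(C[:,1]>b[2])&(C[:,1]<b[3])&(C[:,2]>b[4])&(C[:,2]<b[5])]
        if len(P)>5: print(n,k,*rect(P))
s=pickle.load(open('side0.pkl','rb'));M=masks(s)
show('green',blobs(s,M['green'],.005,(280,160,460,370),100))
show('red',blobs(s,M['red'],.018,(200,175,235,210)))
show('tin',blobs(s,M['blue'],.036,(230,135,256,160)))
```

```text
top plane mean [ 0.4712 -0.0942] rect [ 0.4713 -0.0956] size [0.049 0.12 ] ang 67.7 428 z 0.032
top tin mean [0.5551 0.4001] rect [0.5558 0.4   ] size [0.051 0.051] ang 134.2 191 z 0.036
top jar mean [ 0.5327 -0.2534] rect [ 0.533  -0.2538] size [0.032 0.034] ang 72.1 88 z 0.041
top oil mean [0.5617 0.0047] rect [0.5638 0.0032] size [0.028 0.029] ang 95.7 61 z 0.038
top square mean [0.4762 0.1206] rect [0.4898 0.1093] size [0.138 0.139] ang 0.0 438 z 0.017
top stock mean [0.4501 0.1047] rect [0.4533 0.1042] size [0.031 0.099] ang 93.7 187 z 0.024
top chisel mean [0.3868 0.2798] rect [0.3881 0.2968] size [0.024 0.143] ang 88.7 196 z 0.021
top table mean [0.4747 0.2502] rect [0.4751 0.25  ] size [0.05 0.1 ] ang 90.1 405 z -0.000
side plane mean [ 0.4655 -0.1047] rect [ 0.4693 -0.1   ] size [0.05  0.127] ang 68.6 647 z 0.032
side tin mean [0.5517 0.3931] rect [0.551  0.3928] size [0.051 0.058] ang 60.8 169 z 0.036
side jar mean [ 0.5288 -0.2617] rect [ 0.5299 -0.2597] size [0.035 0.035] ang 81.7 168 z 0.042
side oil mean [ 0.5582 -0.0048] rect [ 0.5591 -0.0032] size [0.028 0.03 ] ang 54
[... 249 characters left out ...]
2886] size [0.025 0.146] ang 86.5 208 z 0.022
side table mean [0.4748 0.249 ] rect [0.475 0.25 ] size [0.05 0.1 ] ang 90.0 386 z 0.000
green 1022 mean [0.6495 0.1172] rect [0.6448 0.1259] size [0.132 0.136] ang 175.2
green 771 mean [ 0.6474 -0.1321] rect [ 0.6484 -0.1318] size [0.06 0.18] ang 89.2
green 974 mean [ 0.3795 -0.3022] rect [ 0.3793 -0.2988] size [0.082 0.155] ang 90.0
green 999 mean [ 0.5454 -0.4078] rect [ 0.547  -0.4062] size [0.093 0.093] ang 12.7
red 122 mean [0.3864 0.254 ] rect [0.3864 0.2537] size [0.019 0.082] ang 86.9
tin 36 mean [0.5541 0.3954] rect [0.5538 0.3949] size [0.02  0.029] ang 144.9
tin 40 mean [0.5306 0.3535] rect [0.5303 0.3532] size [0.022 0.038] ang 152.3
```

Create go.py:
```python
import sys; from h import *
o=status.get_obs();p=o['tool_pos'];psi=np.radians(o['orientation'][2])
x,y,z,yaw=map(float,sys.argv[1:5])
d=np.array([x,y,z])-p;c,s=np.cos(psi),np.sin(psi)
print('d %.4f %.4f %.4f turn %.1f'%(c*d[0]+s*d[1],s*d[0]-c*d[1],-d[2],-((yaw-np.degrees(psi)+180)%360-180)),'len %.3f'%np.linalg.norm(d),'j6',o['joint_pos'][5].round(1),'t',o['clock'])
```

```bash
python3 go.py .5535 .397 .15 -77
```

```text
d 0.3923 0.1178 0.1007 turn 57.8 len 0.422 j6 -16.5 t 0.1
```

>>> {"name": "run_rows", "arguments": {"offsets": "0.392,0.118,0.1,58,0.08;0.392,0.118,0.1,58,0.08;0.392,0.118,0.1,58,0.08;0.392,0.118,0.1,58,0.08;0.392,0.118,0.1,58,0.08;0.392,0.118,0.1,58,0.08;0.392,0.118,0.1,58,0.08;0.392,0.118,0.1,58,0.08"}}

```text
clock: 1.1
tool_pos: [0.5549, 0.3941, 0.1494]
orientation: [179.8, -0.1, -77.4]
force: [0.1, -0.2, -0.3]
opening: 0.0796
gripper_force: 0.0
```

```bash
python3 go.py .5535 .397 .15 -77
```

```text
d -0.0031 0.0008 -0.0006 turn -0.4 len 0.003 j6 -39.2 t 1.1
```

>>> {"name": "run_rows", "arguments": {"offsets": "-0.003,0.001,0.06,0,0.08;-0.003,0.001,0.1,0,0.08;-0.003,0.001,0.12,0,0.08;-0.003,0.001,0.12,0,0.08;-0.003,0.001,0.12,0,0.045;-0.003,0.001,0.12,0,0.045;-0.003,0.001,0.12,0,0.045;-0.003,0.001,0.12,0,0.045"}}

```text
clock: 2.1
tool_pos: [0.552, 0.4004, 0.0328]
orientation: [-179.9, 0.1, -77.2]
force: [-1.6, -0.6, 6.7]
opening: 0.0536
gripper_force: 30.0
```

>>> {"name": "run_rows", "arguments": {"offsets": "0,0,-0.06,0,0.045;0,0,-0.12,0,0.045;0,0,-0.12,0,0.045"}}

```text
clock: 2.48
tool_pos: [0.5539, 0.4021, 0.1578]
orientation: [-179.5, 0.3, -77.1]
force: [0.5, 0.2, -3.0]
opening: 0.0536
gripper_force: 30.0
```

```bash
python3 go.py .548 -.403 .15 -77
```

Run:
```python
from h import *
s=optics.snapshot('side');cv2.imwrite('pics/tin1.png',cv2.resize(s['frame'][80:230,160:360,::-1],None,fx=3,fy=3))
```

```text
d 0.7836 0.1849 0.0078 turn -0.1 len 0.805 j6 -39.5 t 2.475
```

View pics/tin1.png

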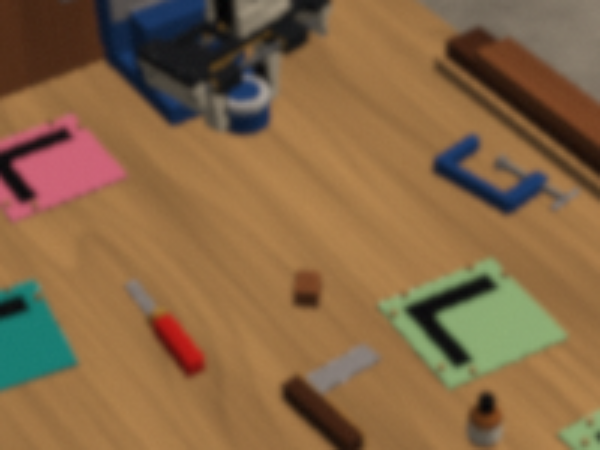

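Tin held, at crop pixel (245,103), clear of the bench. Moving it to its board.

>>> {"name": "run_rows", "arguments": {"offsets": "0.784,0.185,0,0,0.045;0.784,0.185,0,0,0.045;0.784,0.185,0,0,0.045;0.784,0.185,0,0,0.045;0.784,0.185,0,0,0.045;0.784,0.185,0,0,0.045;0.784,0.185,0,0,0.045;0.784,0.185,0,0,0.045"}}

```text
clock: 3.52
tool_pos: [0.5462, -0.102, 0.1501]
orientation: [179.9, 0.0, -77.2]
force: [1.3, 0.1, -2.3]
opening: 0.0536
gripper_force: 30.0
```

```bash
python3 go.py .548 -.403 .15 -77
```

```text
d 0.2939 0.0651 0.0001 turn -0.2 len 0.301 j6 3.2 t 3.525
```

>>> {"name": "run_rows", "arguments": {"offsets": "0.293,0.065,0,0,0.045;0.293,0.065,0,0,0.045;0.293,0.065,0,0,0.045;0.293,0.065,0,0,0.045;0.293,0.065,0,0,0.045;0.293,0.065,0,0,0.045;0.293,0.065,0,0,0.045"}}

```text
clock: 4.4
tool_pos: [0.5481, -0.3998, 0.1496]
orientation: [179.9, 0.1, -77.3]
force: [0.3, -0.6, -0.5]
opening: 0.0536
gripper_force: 30.0
```

```bash
python3 go.py .548 -.403 .15 -77
```

Run:
```python
from h import *
import pickle
for n in('top','side'):
    s=optics.snapshot(n);pickle.dump(s,open(n+'1.pkl','wb'))
    C=cloud(s);hsv=cv2.cvtColor(s['frame'],cv2.COLOR_RGB2HSV)
    m=(hsv[...,0]>100)&(hsv[...,0]<125)&(hsv[...,1]>120)&(abs(C[...,0]-.55)<.08)&(abs(C[...,1]+.4)<.08)&(s['z_map']>0)
    P=C[m];print(n,len(P),P.min(0),P.max(0),P.mean(0))
    print(status.get_obs()['tool_pos'])
c=pickle.load(open('side1.pkl','rb'));cv2.imwrite('pics/tin2.png',cv2.resize(c['frame'][220:400,330:530,::-1],None,fx=3,fy=3))
```

```text
d 0.0031 0.0008 -0.0004 turn -0.3 len 0.003 j6 32.5 t 4.4
top 47 [ 0.52082595 -0.41408374  0.00146994] [ 0.56511043 -0.37106768  0.22505156] [ 0.54422376 -0.38502847  0.14005462]
[ 0.54853194 -0.39930459  0.15020525]
side 2 [ 0.49930052 -0.45099825  0.19629465] [ 0.5044897  -0.44959086  0.19903184] [ 0.50189511 -0.45029456  0.19766324]
[ 0.54894326 -0.39900527  0.15075899]
```

View pics/tin2.png

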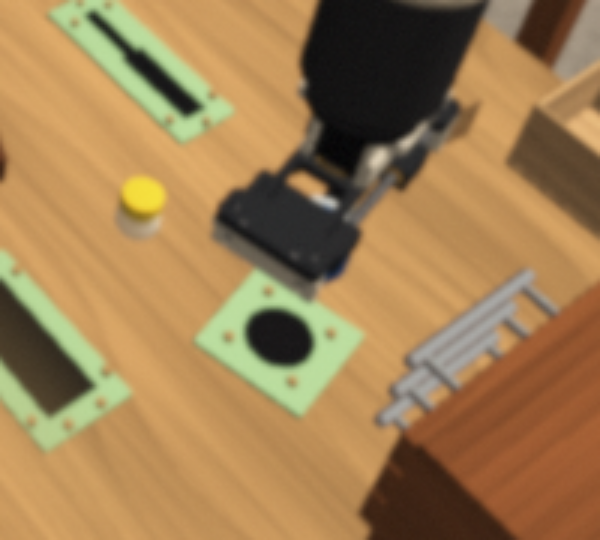

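The gripper is over the tin board, with the tin held (blue edge at crop (337,270)). Lowering.

>>> {"name": "run_rows", "arguments": {"offsets": "0.003,0.001,0.06,0,0.045;0.003,0.001,0.09,0,0.045;0.003,0.001,0.105,0,0.045;0.003,0.001,0.111,0,0.045;0.003,0.001,0.111,0,0.045"}}

```text
clock: 5.12
tool_pos: [0.5497, -0.4032, 0.0415]
orientation: [-179.9, -0.0, -77.1]
force: [0.7, 0.0, -1.2]
opening: 0.0537
gripper_force: 30.0
```

>>> {"name": "run_rows", "arguments": {"offsets": "0,0,0,0,0.075;0,0,0,0,0.075;0,0,0,0,0.075;0,0,-0.04,0,0.075;0,0,-0.1,0,0.075;0,0,-0.11,0,0.075"}}

```text
clock: 5.88
tool_pos: [0.5512, -0.4047, 0.1562]
orientation: [-179.6, -0.3, -77.1]
force: [0.1, -0.1, -0.3]
opening: 0.0749
gripper_force: 0.0
```

```bash
python3 go.py .469 -.098 .15 -112.2
```

```text
d -0.3173 0.0119 0.0062 turn 35.1 len 0.318 j6 32.8 t 5.875
```

Now to the plane. I'll check the tin from there.

>>> {"name": "run_rows", "arguments": {"offsets": "-0.317,0.012,0.005,35,0.08;-0.317,0.012,0.005,35,0.08;-0.317,0.012,0.005,35,0.08;-0.317,0.012,0.005,35,0.08;-0.317,0.012,0.005,35,0.08;-0.317,0.012,0.005,35,0.08;-0.317,0.012,0.005,35,0.08"}}

```text
clock: 6.75
tool_pos: [0.4671, -0.0963, 0.1459]
orientation: [-180.0, 0.0, -112.1]
force: [-0.6, -0.1, -0.6]
opening: 0.0799
gripper_force: 0.0
```

```bash
python3 go.py .469 -.098 .15 -112.2
```

Run:
```python
from h import *; from meas import *
for n in('top','side'):
    s=optics.snapshot(n);pickle.dump(s,open(n+'2.pkl','wb'));M=masks(s)
    if n=='top':show('tin',blobs(s,M['blue'],.041,(400,165,445,210)))
    C=cloud(s);P=C[(abs(C[...,0]-.55)<.07)&(abs(C[...,1]+.4)<.06)&(s['z_map']>0)];print(n,'all',np.sort(P[:,2])[-20:].round(3)[::5]);P=P[(P[:,2]>.033)&(P[:,2]<.05)]
    print(n,len(P),P.mean(0),P.min(0),P.max(0))
```

```text
d 0.0009 -0.0025 -0.0041 turn 0.1 len 0.005 j6 -34.1 t 6.75
tin 82 mean [ 0.5525 -0.4028] rect [ 0.5528 -0.4031] size [0.031 0.032] ang 132.3
tin 28 mean [ 0.5335 -0.3769] rect [ 0.5326 -0.3775] size [0.013 0.04 ] ang 34.9
top all [0.046 0.046 0.047 0.048]
top 195 [ 0.55314256 -0.40090367  0.04046735] [ 0.52778022 -0.42736841  0.0331216 ] [ 0.58019448 -0.37416679  0.0488055 ]
side all [0.045 0.045 0.046 0.046]
side 413 [ 0.54836979 -0.40855363  0.04118275] [ 0.52234588 -0.43450546  0.03317794] [ 0.57839627 -0.38036417  0.04734561]
```

The tin is flat (top at 0.041) and within about 4 mm of its place. Picking the plane.

>>> {"name": "run_rows", "arguments": {"offsets": "0.001,-0.002,0.06,0,0.08;0.001,-0.002,0.1,0,0.08;0.001,-0.002,0.116,0,0.08;0.001,-0.002,0.116,0,0.08;0.001,-0.002,0.116,0,0.04;0.001,-0.002,0.116,0,0.04;0.001,-0.002,0.116,0,0.04;0.001,-0.002,0.116,0,0.04"}}

```text
clock: 7.85
tool_pos: [0.4687, -0.0985, 0.0301]
orientation: [-179.9, 0.0, -112.2]
force: [0.1, -0.1, 3.1]
opening: 0.0481
gripper_force: 30.0
```

>>> {"name": "run_rows", "arguments": {"offsets": "0,0,-0.05,0,0.04;0,0,-0.1,0,0.04;0,0,-0.12,0,0.04;0,0,-0.12,0,0.04"}}

```text
clock: 8.35
tool_pos: [0.469, -0.0983, 0.151]
orientation: [-179.8, 0.1, -112.2]
force: [0.4, -0.0, -1.8]
opening: 0.048
gripper_force: 30.0
```

```bash
python3 go.py .380 -.2955 .15 -90.3
```

```text
d 0.2162 0.0080 0.0010 turn -21.9 len 0.216 j6 -33.9 t 8.35
```

>>> {"name": "run_rows", "arguments": {"offsets": "0.216,0.008,0,-22,0.04;0.216,0.008,0,-22,0.04;0.216,0.008,0,-22,0.04;0.216,0.008,0,-22,0.04;0.216,0.008,0,-22,0.04;0.216,0.008,0,-22,0.04"}}

```text
clock: 9.1
tool_pos: [0.3786, -0.2953, 0.1483]
orientation: [179.9, 0.1, -90.3]
force: [1.0, -0.3, -2.5]
opening: 0.0482
gripper_force: 30.0
```

```bash
python3 go.py .380 -.2955 .037 -90.3
```

Run:
```python
from h import *
s=optics.snapshot('side');cv2.imwrite('pics/plane1.png',cv2.resize(s['frame'][200:380,250:450,::-1],None,fx=3,fy=3))
```

```text
d 0.0002 -0.0014 0.1113 turn 0.0 len 0.111 j6 14.2 t 9.1
```

View pics/plane1.png

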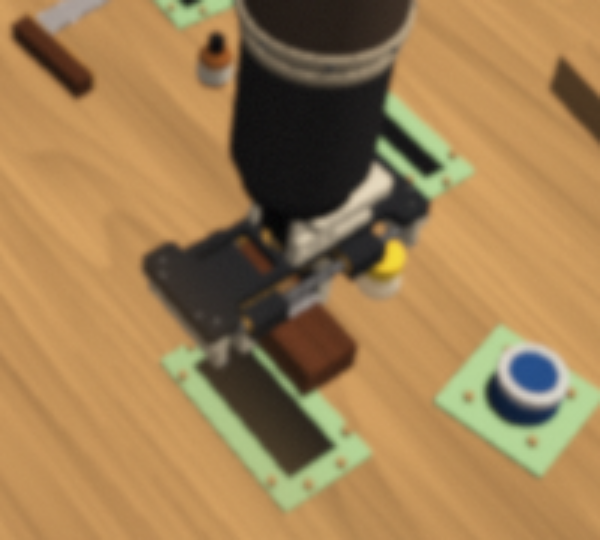

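The plane is held level above its board (crop (315,345)), and the tin stands between its pins (crop (530,385)). Lowering.

>>> {"name": "run_rows", "arguments": {"offsets": "0,-0.001,0.06,0,0.04;0,-0.001,0.09,0,0.04;0,-0.001,0.106,0,0.04;0,-0.001,0.112,0,0.04;0,-0.001,0.112,0,0.04"}}

```text
clock: 9.78
tool_pos: [0.3809, -0.295, 0.0375]
orientation: [180.0, 0.0, -90.1]
force: [-0.2, -0.2, -1.8]
opening: 0.0475
gripper_force: 30.0
```

>>> {"name": "run_rows", "arguments": {"offsets": "0,0,0,0,0.07;0,0,0,0,0.07;0,0,0,0,0.07;0,0,-0.04,0,0.07;0,0,-0.1,0,0.07;0,0,-0.12,0,0.07"}}

```text
clock: 10.52
tool_pos: [0.382, -0.2963, 0.1615]
orientation: [-179.7, -0.1, -90.2]
force: [0.4, 1.5, -0.5]
opening: 0.0699
gripper_force: 0.0
```

```bash
python3 go.py .3869 .2793 .15 -92.3
```

```text
d -0.5756 -0.0033 0.0115 turn 2.1 len 0.576 j6 14.2 t 10.525
```

```bash
python3 go.py .445 .0915 .15 -86
```

```text
d -0.3880 -0.0620 0.0115 turn -4.2 len 0.393 j6 14.2 t 10.525
```

>>> {"name": "run_rows", "arguments": {"offsets": "-0.387,-0.064,0.01,-4,0.06;-0.387,-0.064,0.01,-4,0.06;-0.387,-0.064,0.01,-4,0.06;-0.387,-0.064,0.01,-4,0.06;-0.387,-0.064,0.01,-4,0.06;-0.387,-0.064,0.01,-4,0.06;-0.387,-0.064,0.01,-4,0.06;-0.387,-0.064,0.01,-4,0.06"}}

```text
clock: 11.52
tool_pos: [0.4456, 0.092, 0.1475]
orientation: [180.0, -0.0, -86.1]
force: [-0.4, -0.6, -0.8]
opening: 0.06
gripper_force: 0.0
```

```bash
python3 go.py .445 .0915 .028 -86;  python3 - <<'E'
from h import *; from meas import *
for n in('top','side'):
    s=optics.snapshot(n);pickle.dump(s,open(n+'3.pkl','wb'))
    C=cloud(s);P=C[(abs(C[...,0]-.38)<.06)&(abs(C[...,1]+.295)<.09)&(s['z_map']>0)];P=P[(P[:,2]>.028)&(P[:,2]<.045)]
    r=cv2.minAreaRect(P[:,:2].astype(np.float32));print(n,len(P),P.mean(0),r,np.median(P[:,2]))
E
```

```text
d 0.0005 0.0006 0.1195 turn -0.1 len 0.120 j6 -32.7 t 11.525
top 431 [ 0.38316573 -0.28921478  0.0367314 ] ((0.38375160098075867, -0.29251009225845337), (0.12115517258644104, 0.0454336479306221), 89.23133850097656) 0.03668239737233312
side 914 [ 0.37835503 -0.30072383  0.03694633] ((0.3809848725795746, -0.29736995697021484), (0.12191330641508102, 0.04951002448797226), 89.04821014404297) 0.03713530706283506
```

The plane is flat and about 3 mm from its place. Picking the square.

>>> {"name": "run_rows", "arguments": {"offsets": "0,0,0.06,0,0.06;0,0,0.1,0,0.06;0,0,0.119,0,0.06;0,0,0.119,0,0.06;0,0,0.119,0,0.015;0,0,0.119,0,0.015;0,0,0.119,0,0.015;0,0,0.119,0,0.015"}}

```text
clock: 12.62
tool_pos: [0.4458, 0.0914, 0.029]
orientation: [-180.0, 0.0, -86.2]
force: [0.4, 0.5, 0.2]
opening: 0.0255
gripper_force: 0.0
```

>>> {"name": "run_rows", "arguments": {"offsets": "0,0,-0.05,0,0.015;0,0,-0.1,0,0.015;0,0,-0.12,0,0.015;0,0,-0.12,0,0.015"}}

```text
clock: 13.12
tool_pos: [0.4463, 0.0919, 0.1502]
orientation: [-179.8, 0.1, -86.2]
force: [-0.2, -0.2, -1.1]
opening: 0.0216
gripper_force: 29.9
```

```bash
python3 go.py .606 .1248 .15 -94.5
```

Run:
```python
from h import *
s=optics.snapshot('side');cv2.imwrite('pics/sq1.png',cv2.resize(s['frame'][110:290,180:400,::-1],None,fx=3,fy=3))
```

```text
d -0.0222 -0.1615 0.0002 turn 8.3 len 0.163 j6 -32.7 t 13.125
```

View pics/sq1.png

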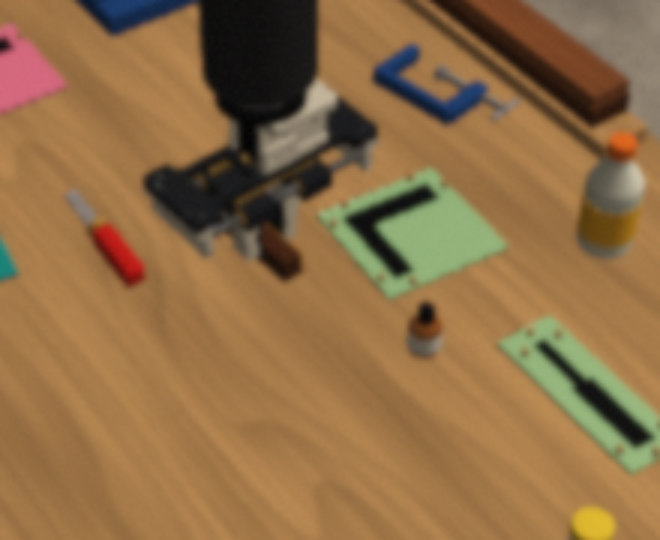

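The square is held (stock end at crop (280,250)), but the fingers closed just as the lift began. I'll check its height in the grip over the pad.

>>> {"name": "run_rows", "arguments": {"offsets": "-0.022,-0.161,0,8,0.015;-0.022,-0.161,0,8,0.015;-0.022,-0.161,0,8,0.015;-0.022,-0.161,0,8,0.015;-0.022,-0.161,0,8,0.015"}}

```text
clock: 13.8
tool_pos: [0.6035, 0.1234, 0.1465]
orientation: [179.8, -0.1, -94.2]
force: [-0.1, -0.1, -0.8]
opening: 0.0217
gripper_force: 29.9
```

```bash
python3 go.py .606 .1248 .15 -94.5
```

Run:
```python
from h import *
import pickle
for n in('top','side'):
    s=optics.snapshot(n);pickle.dump(s,open(n+'4.pkl','wb'))
    C=cloud(s);P=C[(abs(C[...,0]-.64)<.1)&(abs(C[...,1]-.125)<.1)&(s['z_map']>0)]
    print(n,np.histogram(P[:,2],np.arange(.08,.2,.006)))
cv2.imwrite('pics/sq2.png',cv2.resize(s['frame'][90:240,230:430,::-1],None,fx=4,fy=4))
```

```text
d -0.0016 -0.0024 -0.0035 turn 0.3 len 0.005 j6 -33.9 t 13.8
top (array([ 0,  0,  0,  0,  0,  3, 14, 15, 23, 12,  1,  0,  0,  0,  0,  0,  0,
        1,  6]), array([0.08 , 0.086, 0.092, 0.098, 0.104, 0.11 , 0.116, 0.122, 0.128,
       0.134, 0.14 , 0.146, 0.152, 0.158, 0.164, 0.17 , 0.176, 0.182,
       0.188, 0.194]))
side (array([ 0,  0,  0,  0,  3, 13, 30, 35, 63, 98, 32, 30, 24, 21, 24, 16,  8,
        6, 28]), array([0.08 , 0.086, 0.092, 0.098, 0.104, 0.11 , 0.116, 0.122, 0.128,
       0.134, 0.14 , 0.146, 0.152, 0.158, 0.164, 0.17 , 0.176, 0.182,
       0.188, 0.194]))
```

View pics/sq2.png

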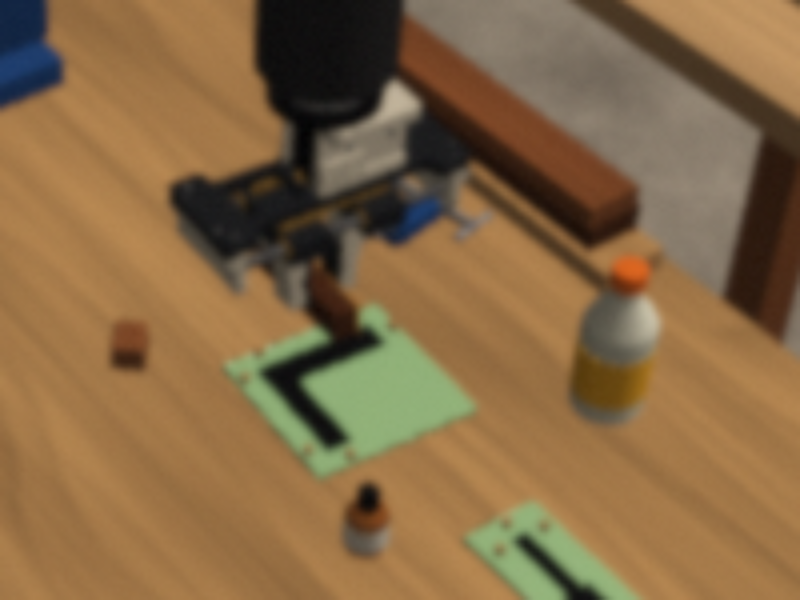

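The picture shows the stock's end below the fingers at crop (335,300). I'll extract its height and tilt.

Run:
```python
from h import *
import pickle
for n in('side','top'):
    s=pickle.load(open(n+'4.pkl','rb'));C=cloud(s);hsv=cv2.cvtColor(s['frame'],cv2.COLOR_RGB2HSV).astype(int)
    m=(hsv[...,1]>60)&(hsv[...,2]<130)&(abs(C[...,0]-.62)<.05)&(abs(C[...,1]-.115)<.09)&(C[...,2]>.08)&(C[...,2]<.16)&(s['z_map']>0)
    if n=='side': m[:,:306]=0;m[:155]=0
    P=C[m];print(n,len(P))
    for y in np.arange(.03,.2,.008):
        Q=P[abs(P[:,1]-y)<.004]
        if len(Q)>2: print('y %.3f n %d zmin %.3f zmax %.3f x %.3f %.3f'%(y,len(Q),Q[:,2].min(),Q[:,2].max(),Q[:,0].min(),Q[:,0].max()))
    g=(hsv[...,1]<60)&(hsv[...,2]>90)&(C[...,0]>.63)&(C[...,0]<.72)&(abs(C[...,1]-.14)<.06)&(C[...,2]>.08)&(C[...,2]<.16)
    print('blade',C[g].round(3)[::max(1,g.sum()//12)].tolist())
```

```text
side 197
y 0.078 n 25 zmin 0.114 zmax 0.139 x 0.590 0.612
y 0.086 n 43 zmin 0.109 zmax 0.141 x 0.589 0.611
y 0.094 n 19 zmin 0.113 zmax 0.138 x 0.590 0.611
y 0.102 n 26 zmin 0.114 zmax 0.141 x 0.589 0.615
y 0.110 n 39 zmin 0.113 zmax 0.157 x 0.588 0.628
y 0.118 n 24 zmin 0.112 zmax 0.148 x 0.591 0.629
y 0.126 n 13 zmin 0.128 zmax 0.143 x 0.603 0.618
y 0.134 n 8 zmin 0.131 zmax 0.138 x 0.606 0.617
blade []
top 33
y 0.086 n 6 zmin 0.121 zmax 0.139 x 0.594 0.606
y 0.174 n 12 zmin 0.115 zmax 0.135 x 0.599 0.616
y 0.182 n 14 zmin 0.114 zmax 0.136 x 0.600 0.616
blade [[0.645, 0.182, 0.122], [0.642, 0.182, 0.121], [0.64, 0.182, 0.117], [0.639, 0.179, 0.12], [0.636, 0.182, 0.119], [0.637, 0.179, 0.116], [0.635, 0.175, 0.122], [0.631, 0.182, 0.124], [0.631, 0.178, 0.124], [0.631, 0.175, 0.123], [0.633, 0.172, 0.117]]
```

>>> {"name": "run_rows", "arguments": {"offsets": "-0.001,-0.002,0.06,0,0.015;-0.001,-0.002,0.09,0,0.015;-0.001,-0.002,0.104,0,0.015;-0.001,-0.002,0.106,0,0.015;-0.001,-0.002,0.106,0,0.015"}}

```text
clock: 14.52
tool_pos: [0.6076, 0.1252, 0.0439]
orientation: [-179.9, 0.1, -94.2]
force: [-0.1, 0.5, -0.3]
opening: 0.022
gripper_force: 30.0
```

>>> {"name": "run_rows", "arguments": {"offsets": "0,0,0.002,0,0.015;0,0,0.002,0,0.015"}}

```text
clock: 14.78
tool_pos: [0.6078, 0.1251, 0.0418]
orientation: [-179.9, 0.1, -94.2]
force: [0.8, -0.7, 3.8]
opening: 0.0215
gripper_force: 30.0
```

>>> {"name": "run_rows", "arguments": {"offsets": "0,0,0.002,0,0.015;0,0,0.002,0,0.015"}}

```text
clock: 15.02
tool_pos: [0.6078, 0.1249, 0.041]
orientation: [-179.9, 0.0, -94.1]
force: [-4.2, -2.0, 16.9]
opening: 0.0218
gripper_force: 30.0
```

Contact at 17 N. Releasing and going up.

>>> {"name": "run_rows", "arguments": {"offsets": "0,0,0,0,0.05;0,0,0,0,0.05;0,0,0,0,0.05;0,0,-0.04,0,0.05;0,0,-0.1,0,0.05;0,0,-0.11,0,0.05"}}

```text
clock: 15.78
tool_pos: [0.6091, 0.1257, 0.1531]
orientation: [-179.6, 0.2, -94.1]
force: [-0.0, -0.6, -1.2]
opening: 0.0503
gripper_force: 0.0
```

```bash
python3 go.py .3869 .2793 .15 -92.3
```

```text
d -0.1372 0.2328 0.0031 turn -1.8 len 0.270 j6 -33.8 t 15.775
```

>>> {"name": "run_rows", "arguments": {"offsets": "-0.137,0.232,0.003,-2,0.06;-0.137,0.232,0.003,-2,0.06;-0.137,0.232,0.003,-2,0.06;-0.137,0.232,0.003,-2,0.06;-0.137,0.232,0.003,-2,0.06;-0.137,0.232,0.003,-2,0.06;-0.137,0.232,0.003,-2,0.06"}}

```text
clock: 16.65
tool_pos: [0.3858, 0.2781, 0.1453]
orientation: [180.0, -0.0, -92.2]
force: [-0.7, 1.0, -0.3]
opening: 0.0599
gripper_force: 0.0
```

```bash
python3 go.py .3869 .2793 .028 -92.3
```

Run:
```python
from h import *; from meas import *
s=optics.snapshot('top');M=masks(s);pickle.dump(s,open('top5.pkl','wb'))
show('stock',blobs(s,M['dark'],.029,(235,130,297,192)));show('blade',blobs(s,M['grey'],.019,(235,130,297,192)))
C=cloud(s);P=C[(abs(C[...,0]-.645)<.06)&(abs(C[...,1]-.13)<.06)];print(np.histogram(P[:,2],np.arange(-.002,.04,.003)))
cv2.imwrite('pics/sq3.png',cv2.resize(s['frame'][120:260,180:380,::-1],None,fx=4,fy=4,interpolation=cv2.INTER_CUBIC))
```

```text
d -0.0012 -0.0011 0.1173 turn 0.1 len 0.117 j6 -61.8 t 16.65
stock 189 mean [0.6046 0.1362] rect [0.6044 0.1361] size [0.024 0.098] ang 85.5
blade 166 mean [0.6665 0.1708] rect [0.6671 0.1707] size [0.026 0.077] ang 175.8
(array([ 73, 189, 219, 170,  91,  53,  50,  56,  54,  61,  66,  39,   5]), array([-0.002,  0.001,  0.004,  0.007,  0.01 ,  0.013,  0.016,  0.019,
        0.022,  0.025,  0.028,  0.031,  0.034,  0.037]))
```

View pics/sq3.png

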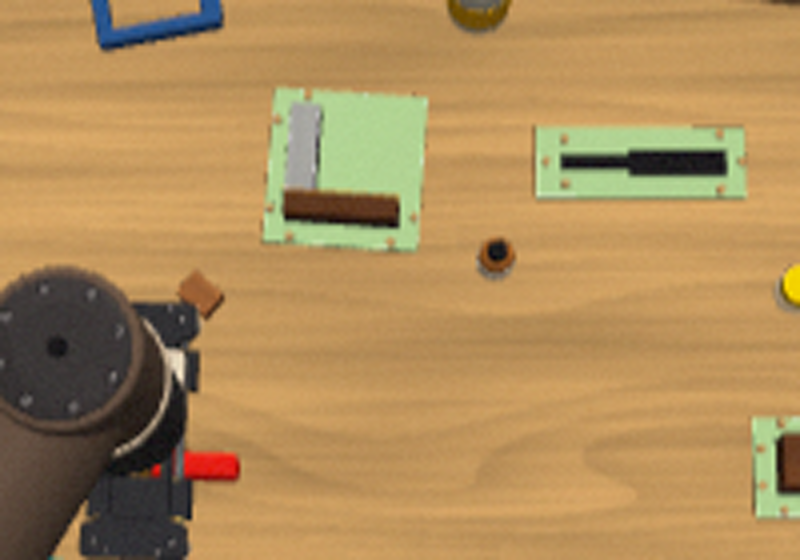

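The square lies between the pins with its outline covered, about 3 mm off. Picking the chisel, with the fingers given time to close.

>>> {"name": "run_rows", "arguments": {"offsets": "-0.001,-0.001,0.06,0,0.05;-0.001,-0.001,0.1,0,0.05;-0.001,-0.001,0.115,0,0.05;-0.001,-0.001,0.117,0,0.05;-0.001,-0.001,0.117,0,0.018;-0.001,-0.001,0.117,0,0.018;-0.001,-0.001,0.117,0,0.018;-0.001,-0.001,0.117,0,0.018"}}

```text
clock: 17.7
tool_pos: [0.3867, 0.2796, 0.0293]
orientation: [-180.0, 0.1, -92.2]
force: [-0.8, -1.0, 6.6]
opening: 0.0238
gripper_force: 29.8
```

>>> {"name": "run_rows", "arguments": {"offsets": "0,0,0,0,0.018;0,0,0,0,0.018"}}

```text
clock: 17.95
tool_pos: [0.3867, 0.2796, 0.0293]
orientation: [-180.0, 0.0, -92.2]
force: [-1.3, -1.2, 8.1]
opening: 0.0235
gripper_force: 29.8
```

>>> {"name": "run_rows", "arguments": {"offsets": "0,0,-0.05,0,0.018;0,0,-0.1,0,0.018;0,0,-0.13,0,0.018;0,0,-0.13,0,0.018"}}

```text
clock: 18.45
tool_pos: [0.3873, 0.2805, 0.1611]
orientation: [-179.8, 0.3, -92.2]
force: [0.5, 0.3, -1.7]
opening: 0.024
gripper_force: 29.8
```

```bash
python3 go.py .650 -.143 .16 -90.7
```

```text
d 0.4133 -0.2785 0.0011 turn -1.5 len 0.498 j6 -61.7 t 18.45
```

>>> {"name": "run_rows", "arguments": {"offsets": "0.413,-0.278,0,-1.5,0.018;0.413,-0.278,0,-1.5,0.018;0.413,-0.278,0,-1.5,0.018;0.413,-0.278,0,-1.5,0.018;0.413,-0.278,0,-1.5,0.018;0.413,-0.278,0,-1.5,0.018;0.413,-0.278,0,-1.5,0.018;0.413,-0.278,0,-1.5,0.018"}}

```text
clock: 19.45
tool_pos: [0.6489, -0.1458, 0.1568]
orientation: [179.9, 0.0, -90.7]
force: [0.5, 1.2, -1.5]
opening: 0.0239
gripper_force: 29.8
```

>>> {"name": "run_rows", "arguments": {"offsets": "0,0,0,0,0.018;0,0,0,0,0.018"}}

```text
clock: 19.7
tool_pos: [0.6476, -0.1442, 0.1567]
orientation: [179.8, 0.0, -90.8]
force: [0.3, -0.1, -1.8]
opening: 0.0238
gripper_force: 29.8
```

```bash
python3 go.py .650 -.143 .035 -90.7
```

Run:
```python
from h import *; from meas import *
for n in('top','side'):
    s=optics.snapshot(n);M=masks(s);pickle.dump(s,open(n+'6.pkl','wb'));C=cloud(s);P=C[M['red']&(abs(C[...,0]-.65)<.05)&(abs(C[...,1]+.15)<.1)&(C[...,2]>.05)]
    print(n,len(P),P.min(0).round(3),P.max(0).round(3))
    P=C[(abs(C[...,0]-.65)<.03)&(abs(C[...,1]+.09)<.03)&(C[...,2]>.09)&(C[...,2]<.16)];print('blade',len(P),P[::10].round(3).tolist())
cv2.imwrite('pics/ch1.png',cv2.resize(s['frame'][170:300,280:460,::-1],None,fx=4,fy=4))
```

```text
d -0.0012 -0.0024 0.1217 turn -0.1 len 0.122 j6 -5.0 t 19.7
top 7 [ 0.633 -0.196  0.144] [ 0.654 -0.179  0.221]
blade 65 [[0.662, -0.116, 0.143], [0.656, -0.09, 0.143], [0.654, -0.071, 0.139], [0.653, -0.103, 0.14], [0.649, -0.084, 0.144], [0.645, -0.064, 0.146], [0.647, -0.097, 0.14]]
side 138 [ 0.635 -0.203  0.135] [ 0.661 -0.151  0.155]
blade 0 []
```

View pics/ch1.png

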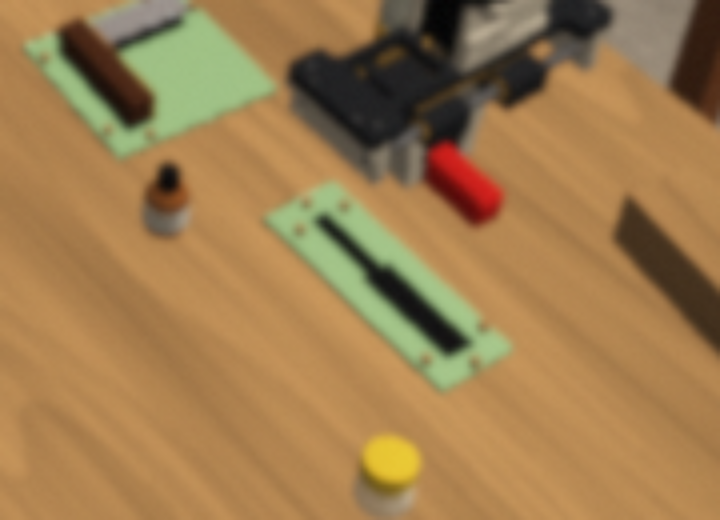

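The chisel is held level, handle end at crop (490,210). Lowering.

>>> {"name": "run_rows", "arguments": {"offsets": "-0.001,-0.002,0.06,0,0.018;-0.001,-0.002,0.1,0,0.018;-0.001,-0.002,0.116,0,0.018;-0.001,-0.002,0.119,0,0.018;-0.001,-0.002,0.119,0,0.018"}}

```text
clock: 20.42
tool_pos: [0.6517, -0.1427, 0.0412]
orientation: [-179.9, -0.0, -90.6]
force: [0.5, 0.0, -0.6]
opening: 0.0236
gripper_force: 29.8
```

>>> {"name": "run_rows", "arguments": {"offsets": "0,0,0.002,0,0.018;0,0,0.002,0,0.018"}}

```text
clock: 20.68
tool_pos: [0.651, -0.143, 0.0385]
orientation: [-179.9, 0.0, -90.7]
force: [0.5, -0.3, -1.4]
opening: 0.0238
gripper_force: 29.8
```

>>> {"name": "run_rows", "arguments": {"offsets": "0,0,0.002,0,0.018;0,0,0.002,0,0.018"}}

```text
clock: 20.92
tool_pos: [0.6505, -0.143, 0.0355]
orientation: [180.0, 0.0, -90.7]
force: [0.9, -0.0, -1.1]
opening: 0.0241
gripper_force: 29.8
```

>>> {"name": "run_rows", "arguments": {"offsets": "0,0,0.001,0,0.018;0,0,0.001,0,0.018"}}

```text
clock: 21.18
tool_pos: [0.6506, -0.143, 0.0344]
orientation: [180.0, -0.0, -90.7]
force: [-0.2, 0.1, -0.6]
opening: 0.0239
gripper_force: 29.8
```

Height now matches the pick height plus 5 mm. Releasing, retreating and inspecting.

>>> {"name": "run_rows", "arguments": {"offsets": "0,0,0,0,0.045;0,0,0,0,0.045;0,0,0,0,0.045;0,0,-0.04,0,0.045;0,0,-0.1,0,0.045;0,0,-0.15,0,0.045"}}

```text
clock: 21.92
tool_pos: [0.6508, -0.1431, 0.1869]
orientation: [-179.9, -0.0, -90.7]
force: [0.5, 0.0, 0.9]
opening: 0.0449
gripper_force: 0.0
```

>>> {"name": "run_rows", "arguments": {"offsets": "-0.25,0.1,-0.05,0,0.045;-0.25,0.1,-0.05,0,0.045;-0.25,0.1,-0.05,0,0.045;-0.25,0.1,-0.05,0,0.045;-0.45,0.1,-0.05,0,0.045;-0.45,0.1,-0.05,0,0.045;-0.45,0.1,-0.05,0,0.045;-0.45,0.1,-0.05,0,0.045"}}

```text
clock: 22.92
tool_pos: [0.5555, 0.3111, 0.2346]
orientation: [-180.0, 0.0, -90.6]
force: [1.0, -1.1, -0.1]
opening: 0.0446
gripper_force: 0.0
```

Run:
```python
from h import *; from meas import *
s=optics.snapshot('top');M=masks(s);pickle.dump(s,open('top7.pkl','wb'))
show('red',blobs(s,M['red'],.027,(310,140,375,180)));show('grey',blobs(s,M['grey'],.019,(310,140,375,180),6))
show('jar',blobs(s,M['yellow'],.042,(365,175,395,205)))
C=cloud(s)
for k,b in dict(plane=(.38,-.292,.09,.03),chisel=(.652,-.14,.08,.019),tin=(.55,-.4,.06,.033),oil=(.555,.005,.04,.03),stock=(.64,.13,.07,.02)).items():
    P=C[(abs(C[...,0]-b[0])<b[2])&(abs(C[...,1]-b[1])<b[2])&(C[...,2]>b[3])&(C[...,2]<.07)];print(k,len(P),P.mean(0).round(4),np.median(P[:,2]).round(4))
cv2.imwrite('pics/fin.png',cv2.resize(s['frame'][130:260,180:445,::-1],None,fx=3,fy=3,interpolation=cv2.INTER_CUBIC))
```

```text
red 124 mean [ 0.6505 -0.1585] rect [ 0.6505 -0.158 ] size [0.018 0.069] ang 89.4
grey 68 mean [ 0.656  -0.0837] rect [ 0.6555 -0.0829] size [0.014 0.056] ang 89.4
grey 8 mean [ 0.62   -0.0457] rect [ 0.62   -0.0457] size [0.    0.024] ang 89.4
jar 69 mean [ 0.5331 -0.2547] rect [ 0.5315 -0.255 ] size [0.028 0.031] ang 89.4
plane 495 [ 0.3833 -0.2912  0.0386] 0.0374
chisel 200 [ 0.6522 -0.1446  0.0268] 0.0266
tin 198 [ 0.5531 -0.4013  0.0409] 0.0411
oil 62 [0.5615 0.0048 0.0428] 0.039
stock 263 [0.6255 0.1451 0.0276] 0.0276
```

View pics/fin.png

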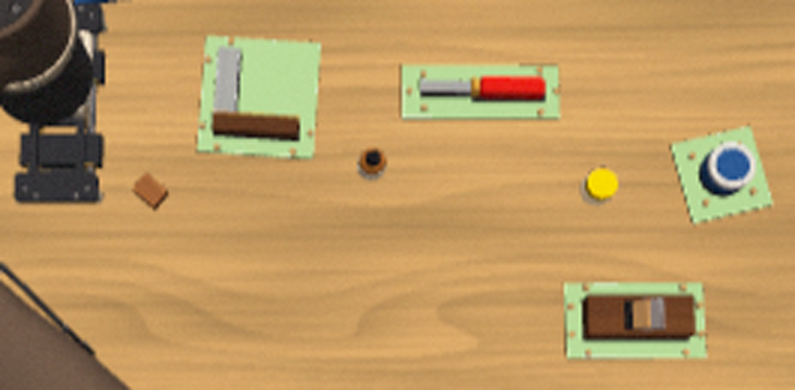

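All four tools lie over their outlines between the pins, the oil bottle and jar have not moved, and the arm is clear. Handing in.

```bash
python3 -c "
from plant import job;print(job.close_job())"
```

```text
the job is handed in; nothing more can be done
None
```

The plane, chisel, tin and try square are each lying flat on their own boards, about 3–4 mm from their places by the camera. The oil bottle and jar are where they were, and I handed the job in at about 23 s on the robot's clock; no verdict came back.

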